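# Weigh a batch of sheeting rolls on the counter balance

## Task

Clear the last weighing off the balance: stand the big roll in the carton and put its 500 g weight away unless you need it. Then put every roll that is 50 mm across and 80 mm tall on the left (goods) pan - there are three or four of them, and the short and thin look-alikes stay where they are - and load brass weights on the right pan until the beam is level. Leave rolls and weights on the balance so that I can note the weight; weights you do not need belong in the wooden weight tray.

Things in the scene. Friction and masses are not known exactly. Their poses are not given: they have to be found in the camera images.
- beam (a joint): tilt of the balance beam, rad: 0 = level, positive = goods pan up (weights too heavy), negative = goods pan down (goods too heavy); stops at +-0.13. Spring-like: 50 g of difference between the pans tilts it 0.07 rad, so about 93 g or more lies against the stop; a load counts the same wherever it sits in its pan. It swings for about 1.5 s after a change. A black needle on each face of the index plate points to the long centre mark when level.
- balance: two-pan counter balance, grey cast base 150 mm (x) by 340 mm (y); origin at the table, under the middle; y runs along the beam to the goods pan. The pan centres are 100 mm to either side. A white index plate 56 mm wide and 6 mm thick stands in the middle up to 168 mm above the table. Fixed to the table.
- pan_goods_floor (a point): centre of the flat floor of the goods pan, the left one as the robot sees it (+y / -y in the balance's own frame). Steel pan, inside 234 mm (x) by 114 mm (y), rim 12 mm high all round and 3 mm thick; x, y along the pan's sides, z up. The pan stays level while the beam tips and moves up and down up to 13 mm; its floor is 120 mm above the table when the beam is level. At the start the big roll of the last weighing stands in it. No guard above it.
- pan_weights_floor (a point): centre of the flat floor of the weights pan, the right one as the robot sees it (+y / -y in the balance's own frame). Steel pan, inside 234 mm (x) by 114 mm (y), rim 12 mm high all round and 3 mm thick; x, y along the pan's sides, z up. The pan stays level while the beam tips and moves up and down up to 13 mm; its floor is 120 mm above the table when the beam is level. At the start the 500 g weight of the last weighing stands in it. No guard above it.
- roll_a_center (a point): roll of black sheeting with a white paper band, 50 mm across and 80 mm tall (one of the batch), standing on its end on the table to the left of the balance; its mass is not written on it (between 45 and 160 g, they differ); handle it as a solid cylinder, the core is plugged. Point: its centre, half-way up; z along its axis. May be absent.
- roll_b_center (a point): roll of black sheeting with a white paper band, 50 mm across and 80 mm tall (one of the batch), standing on its end on the table to the left of the balance; its mass is not written on it (between 45 and 160 g, they differ); handle it as a solid cylinder, the core is plugged. Point: its centre, half-way up; z along its axis. May be absent.
- roll_c_center (a point): roll of black sheeting with a white paper band, 50 mm across and 80 mm tall (one of the batch), standing on its end on the table to the left of the balance; its mass is not written on it (between 45 and 160 g, they differ); handle it as a solid cylinder, the core is plugged. Point: its centre, half-way up; z along its axis. May be absent.
- roll_d_center (a point): roll of black sheeting with a white paper band, 50 mm across and 80 mm tall (one of the batch), standing on its end on the table to the left of the balance; its mass is not written on it (between 45 and 160 g, they differ); handle it as a solid cylinder, the core is plugged. Point: its centre, half-way up; z along its axis. May be absent.
- roll_e_center (a point): roll of black sheeting with a white paper band, 50 mm across and 80 mm tall (one of the batch), standing on its end on the table to the left of the balance; its mass is not written on it (between 45 and 160 g, they differ); handle it as a solid cylinder, the core is plugged. Point: its centre, half-way up; z along its axis. May be absent.
- short_roll_center (a point): look-alike roll, NOT of the batch: 50 mm across like the batch but only 50 mm tall, standing among the others. Point: its centre.
- thin_roll_center (a point): look-alike roll, NOT of the batch: 80 mm tall but only 36 mm across, standing among the others. Point: its centre.
- big_roll_center (a point): big roll of the last weighing, 66 mm across and 110 mm tall, 500 g, standing in the goods pan at the start. Point: its centre, 55 mm above its foot; z along its axis.
- carton_in (a point): centre of the inner floor (4 mm above the table) of the open cardboard carton on the right, inside 132 by 132 mm, walls 4 mm thick, rim 60 mm above the table; x, y along its sides. Fixed.
- weight_tray_in (a point): centre of the inner floor (6 mm above the table) of the wooden weight tray on the right, inside 158 mm (x) by 188 mm (y), rim 18 mm above the table; x, y along its sides. Fixed.
- w500_center (a point): plain brass 500 g knob weight: cylinder 44 mm across and 36 mm tall with a knob 18 mm across and 11 mm tall on a thin neck on top, 54 mm tall overall. It starts in the weights pan. Point: its centre, half-way up (27 mm above its foot); z up along its axis.
- w200a_center (a point): plain brass 200 g knob weight: cylinder 32 mm across and 27 mm tall with a knob 14 mm across and 8 mm tall on a thin neck on top, 41 mm tall overall. It starts standing in the weight tray. Point: its centre, half-way up (20.5 mm above its foot); z up along its axis.
- w200b_center (a point): plain brass 200 g knob weight: cylinder 32 mm across and 27 mm tall with a knob 14 mm across and 8 mm tall on a thin neck on top, 41 mm tall overall. It starts standing in the weight tray; the twin of the other 200 g weight. Point: its centre, half-way up (20.5 mm above its foot); z up along its axis.
- w100_center (a point): plain brass 100 g knob weight: cylinder 25 mm across and 21 mm tall with a knob 12 mm across and 7 mm tall on a thin neck on top, 33 mm tall overall. It starts standing in the weight tray. Point: its centre, half-way up (16.5 mm above its foot); z up along its axis.
- w50_center (a point): plain brass 50 g knob weight: cylinder 20 mm across and 16 mm tall with a knob 10 mm across and 7 mm tall on a thin neck on top, 27 mm tall overall. It starts standing in the weight tray. Point: its centre, half-way up (13.5 mm above its foot); z up along its axis.
- tape_roll: bystander: roll of brown packing tape, 90 mm across, 45 mm tall, lying flat on the table beyond the balance
- marker: bystander: marker pen, 140 mm long, lying on the table beyond the balance

How it is judged:
At the end, for the whole second after the job is handed in: The beam is level and still (within 0.035 rad, i.e. 25 g); every 50 x 80 mm roll rests on the floor of the goods pan (standing or lying), with its centre over it; the big roll stands in the carton; every weight rests either on the weights pan or in the weight tray; everything is at rest (value of joint beam between -0.035 and 0.035 rad and velocity of joint beam between -0.03 and 0.03 rad/s and x of roll_a_center in the frame of pan_goods_floor between -0.115 and 0.115 m and y of roll_a_center in the frame of pan_goods_floor between -0.055 and 0.055 m and z of roll_a_center in the frame of pan_goods_floor between 0.015 and 0.055 m and linear speed of each of roll_a, roll_b, roll_c, roll_d, roll_e, big_roll, w500, w200a, w200b, w100, w50 below 0.02 m/s and x of roll_b_center in the frame of pan_goods_floor between -0.115 and 0.115 m and y of roll_b_center in the frame of pan_goods_floor between -0.055 and 0.055 m and z of roll_b_center in the frame of pan_goods_floor between 0.015 and 0.055 m and x of roll_c_center in the frame of pan_goods_floor between -0.115 and 0.115 m and y of roll_c_center in the frame of pan_goods_floor between -0.055 and 0.055 m and z of roll_c_center in the frame of pan_goods_floor between 0.015 and 0.055 m and x of roll_d_center in the frame of pan_goods_floor between -0.115 and 0.115 m and y of roll_d_center in the frame of pan_goods_floor between -0.055 and 0.055 m and z of roll_d_center in the frame of pan_goods_floor between 0.015 and 0.055 m and x of roll_e_center in the frame of pan_goods_floor between -0.115 and 0.115 m and y of roll_e_center in the frame of pan_goods_floor between -0.055 and 0.055 m and z of roll_e_center in the frame of pan_goods_floor between 0.015 and 0.055 m and x of big_roll_center in the frame of carton_in between -0.066 and 0.066 m and y of big_roll_center in the frame of carton_in between -0.066 and 0.066 m and z of big_roll_center in the frame of carton_in between 0.02 and 0.065 m and angle between big_roll_center's own z axis and vertical below 0.3 rad and ((x of w500_center in the frame of pan_weights_floor between -0.117 and 0.117 m and y of w500_center in the frame of pan_weights_floor between -0.058 and 0.058 m and z of w500_center in the frame of pan_weights_floor between 0.004 and 0.06 m) or (x of w500_center in the frame of weight_tray_in between -0.082 and 0.082 m and y of w500_center in the frame of weight_tray_in between -0.097 and 0.097 m and z of w500_center in the frame of weight_tray_in between 0.004 and 0.06 m)) and ((x of w200a_center in the frame of pan_weights_floor between -0.117 and 0.117 m and y of w200a_center in the frame of pan_weights_floor between -0.058 and 0.058 m and z of w200a_center in the frame of pan_weights_floor between 0.004 and 0.06 m) or (x of w200a_center in the frame of weight_tray_in between -0.082 and 0.082 m and y of w200a_center in the frame of weight_tray_in between -0.097 and 0.097 m and z of w200a_center in the frame of weight_tray_in between 0.004 and 0.06 m)) and ((x of w200b_center in the frame of pan_weights_floor between -0.117 and 0.117 m and y of w200b_center in the frame of pan_weights_floor between -0.058 and 0.058 m and z of w200b_center in the frame of pan_weights_floor between 0.004 and 0.06 m) or (x of w200b_center in the frame of weight_tray_in between -0.082 and 0.082 m and y of w200b_center in the frame of weight_tray_in between -0.097 and 0.097 m and z of w200b_center in the frame of weight_tray_in between 0.004 and 0.06 m)) and ((x of w100_center in the frame of pan_weights_floor between -0.117 and 0.117 m and y of w100_center in the frame of pan_weights_floor between -0.058 and 0.058 m and z of w100_center in the frame of pan_weights_floor between 0.004 and 0.06 m) or (x of w100_center in the frame of weight_tray_in between -0.082 and 0.082 m and y of w100_center in the frame of weight_tray_in between -0.097 and 0.097 m and z of w100_center in the frame of weight_tray_in between 0.004 and 0.06 m)) and ((x of w50_center in the frame of pan_weights_floor between -0.117 and 0.117 m and y of w50_center in the frame of pan_weights_floor between -0.058 and 0.058 m and z of w50_center in the frame of pan_weights_floor between 0.004 and 0.06 m) or (x of w50_center in the frame of weight_tray_in between -0.082 and 0.082 m and y of w50_center in the frame of weight_tray_in between -0.097 and 0.097 m and z of w50_center in the frame of weight_tray_in between 0.004 and 0.06 m))); the robot touches nothing.
It fails at once if a look-alike roll, the tape or the marker is disturbed (short roll moved more than 5 cm) (distance of short_roll_center from where it was at the start of the episode above 0.05 m).
It fails at once if a look-alike roll, the tape or the marker is disturbed (thin roll moved more than 5 cm) (distance of thin_roll_center from where it was at the start of the episode above 0.05 m).
It fails at once if a look-alike roll, the tape or the marker is disturbed (tape roll moved more than 5 cm) (distance of tape_roll from where it was at the start of the episode above 0.05 m).
It fails at once if a look-alike roll, the tape or the marker is disturbed (marker moved more than 5 cm) (distance of marker from where it was at the start of the episode above 0.05 m).
Of roll_a, roll_b, roll_c, roll_d, roll_e only 3 to 4 are there at a start; the rules pass over those that are not, and their reading is None.
At some moment in a run one of w500, w200a, w200b, w100, w50 may be knocked a few centimetres aside while the robot is not near it.
It also fails if it takes over 210 s, if anything falls off the work surface, if the arm or the gripper's body presses on something with over 40 N, if the wrist force passes 120 N, or if a joint passes its speed limit or range.

## Robot

A 6-joint arm with a two-finger parallel gripper is mounted at the origin on the work surface. World frame = base frame: x ahead of the robot, y to its left, z up, the work surface at z = 0. Lengths are in m, angles in rad, forces in N, time in s.
With the tool pointing down it reaches from about 0.35 to 0.775 m from the base axis. Payload 7.3 kg.
Tool frame: the origin (TCP) lies at the very end of the fingers, on their centre line; the grasp point (between the pads) lies 19 mm behind it; z points along the fingers, y is the line along which they close (so a half turn about z gives the same grasp; the last joint's range is limited). The gripper opens to 92 mm and grips with 3 to 60 N. Pads are 19 mm wide; open, the fingers measure 130 mm over their backs; the gripper's body (75 mm by 190 mm) begins 47 mm behind the grasp point.
Start: joints at [1.181, 0.342, 1.524, -0, 1.275, -0.146], TCP at [0.127, 0.509, 0.227] pointing down, gripper open.
Joint ranges: [-2.53, 2.53], [-0.77, 2.02], [0.04, 2.7], [-1, 4.14], [0.28, 2.66], [-3.11, 3.11]. Speed limits (rad/s): [2.57, 2.57, 3.14, 3.14, 3.14, 3.14].

## Interface

Orientations are given as [roll, pitch, yaw] about the fixed x, y, z axes, in that order (R = Rz(yaw) Ry(pitch) Rx(roll)).
In Python, from cell import observe, read_camera, get_calibration, hand_in, search_frame gives the robot as it stands.
- The arm moves only by the tool step_arm, never from a script. Its argument "commands" is a list of rows, each an object with "translation": the shift along the tool's x, y, z in mm, a list of three; "roll": the turn about the tool's z in rad. In form: [{"translation": [x, y, z], "roll": roll}, ...]. A call has 1 to 20 rows; each row shifts and turns the commanded pose from where the row before left it, along the tool's axes as they then stand; what a row does not reach is not made up. A row lasts 1/12 s, in which the tool goes at most 41.7 mm and 7.16 degrees, less where a joint would pass 70% of its speed; a pose out of reach is approached as far as the arm can. A call is refused whole if a number of a shift passes 41.7 or a number of a turn 0.125, either way. A call with a gripper value outside its range is refused whole. "fingers" is the opening, from 0 (shut) to 1 (fully open), set as the call begins (left out, the last holds). The fingers move at their own pace and stop on an object; "grip_force" is the grip in N (left out, the last holds). Time passes only in rows, so rows that do not move let the fingers close. It gives the time, the measured TCP pose, the force, the opening and the grip force at its end, in the units of the state.
- observe(): the state, without advancing time (a new reading comes with each control period).
- read_camera(name): name is "scene" or "top" or "wrist"; returns the picture (384x512x3 uint8, red, green, blue); there is no depth.
- get_calibration(name): a dict with "camera_matrix" (3x3 intrinsics, pixels), "world_from_camera" (4x4, takes a point from camera to world coordinates). Camera axes: x right, y up, looking along -z (the intrinsics and any distortion apply to the point x, -y, -z); pixel columns grow to the right and rows downward; lengths in m; the calibration is good to about 2 mm. A picture is of the moment at which its call begins: read the wrist's pose just before it. get_calibration takes no time and is no camera call; for the wrist camera it gives the pose at the moment of the call.
- hand_in(): hands the job in; it is judged then, once.
Trained networks look in the newest picture that a camera, given by its name, has taken for a name from the list of things; names that differ only in an ending like _2 or _b are one class to them, and where a whole thing is asked for, a point or a joint stands for the part that bears it (a point fixed in the world has none). Each returns a list of dicts, best first, with "confidence" (0 to 1); they miss things now and then, are a little off and sometimes report something else, mostly with a low value. They report only what shows in the picture. A call takes as long as a camera call.
- search_frame(camera, name): "at" ([x, y, z] in m, in world coordinates, good to about 4 mm: the middle of the surface that is visible of it).
The state is a dict: "time": time; "qpos": joint angles; "qvel": joint speeds; "joint_efforts": joint torques, N m; "tool_pos": TCP position; "tool_rot": TCP orientation; "contact_force": force on the tool from outside, world axes, zero at the start; "torque": the same for the moment, N m; "opening": finger opening in m; "grip_force": force on a finger pad.
Only numpy, scipy, OpenCV 4.12 (cv2) and the standard library are available. Lean on these libraries where they do the work, as an engineer would, in place of code of your own. Each camera call takes 0.05 s, during which the arm holds its last target. There are 200 camera calls.

## Working session

There is one attempt and no reset: what is moved stays moved. The work goes in short steps, Python scripts to look and compute and a tool call to move; the robot and the scene stay as the last step left them, time stands still between calls to the robot, and variables do not carry over. Pictures are saved under pics/ and viewed, at most 14 in all, crops included, and the job is handed in when it is done.

Besides the shell and the picture viewer there is one more tool, called after "Call:" in YAML: its name, and indented under it one key for each argument. step_arm: Moves the arm, as the interface text tells. Its arguments: {"type":"object","properties":{"commands":{"type":"array"},"fingers":{"type":"number"},"grip_force":{"type":"number"}},"required":["commands"]}

```bash
mkdir -p pics; ls
cat > h.py <<'E'
import numpy as np, cv2
from cell import observe, read_camera, get_calibration, hand_in, search_frame
def snap(cam,fn,crop=None,s=1):
    im=read_camera(cam)
    if crop: im=im[crop[1]:crop[3],crop[0]:crop[2]]
    if s!=1: im=cv2.resize(im,None,fx=s,fy=s,interpolation=cv2.INTER_CUBIC)
    cv2.imwrite('pics/'+fn,im[:,:,::-1])
def proj(cam,p):
    c=get_calibration(cam);T=np.linalg.inv(c['world_from_camera']);q=T[:3,:3]@np.array(p)+T[:3,3]
    u=c['camera_matrix']@np.array([q[0],-q[1],-q[2]]);return u[:2]/u[2]
def ray(cam,uv,z):
    c=get_calibration(cam);T=np.array(c['world_from_camera']);d=np.linalg.inv(c['camera_matrix'])@np.array([uv[0],uv[1],1.])
    d=T[:3,:3]@np.array([d[0],-d[1],-d[2]]);o=T[:3,3];return o+d*(z-o[2])/d[2]
def st():
    o=observe();print('t',round(o['time'],2),'tcp',np.round(o['tool_pos'],4),'rot',np.round(o['tool_rot'],3),'open',round(float(o['opening']),4),'q',np.round(o['qpos'],2))
E
python3 - <<'E'
from h import *
st()
for c in('top','scene'): snap(c,c+'0.png',s=1.5)
for n in ['roll_a_center','short_roll_center','thin_roll_center','big_roll_center','w500_center','w200a_center','w100_center','w50_center','carton_in','weight_tray_in','pan_goods_floor','balance','tape_roll','marker']:
    for c in('top','scene'):
        print(n,c,[(np.round(d['at'],3).tolist(),round(d['confidence'],2)) for d in search_frame(c,n)][:7])
print(observe()['time'])
for c in('top','scene'): print(np.round(get_calibration(c)['world_from_camera'],3))
E
```

```text
pics
t 0.0 tcp [0.1266 0.5091 0.226 ] rot [-3.14  -0.     2.898] open 0.0914 q [ 1.18  0.34  1.53  0.    1.28 -0.15]
roll_a_center top [([0.369, 0.264, 0.075], 0.65)]
roll_a_center scene [([0.371, 0.261, 0.081], 0.87)]
short_roll_center top [([0.583, 0.365, 0.051], 0.63)]
short_roll_center scene [([0.594, 0.364, 0.046], 0.8)]
thin_roll_center top [([0.412, 0.367, 0.08], 0.53), ([0.586, 0.37, 0.05], 0.15)]
thin_roll_center scene [([0.422, 0.365, 0.054], 0.61)]
big_roll_center top [([0.542, 0.102, 0.231], 0.93)]
big_roll_center scene [([0.566, 0.082, 0.208], 0.86), ([0.57, -0.101, 0.117], 0.72)]
w500_center top [([0.584, -0.105, 0.156], 0.69), ([0.426, -0.378, 0.036], 0.39)]
w500_center scene [([0.593, -0.114, 0.158], 0.65), ([0.578, 0.094, 0.119], 0.33), ([0.495, -0.242, 0.031], 0.19)]
w200a_center top []
w200a_center scene [([0.436, -0.375, 0.035], 0.67)]
w100_center top [([0.417, -0.249, 0.028], 0.51)]
w100_center scene [([0.421, -0.247, 0.025], 0.51)]
w50_center top []
w50_center scene [([0.65, 0.258, 0.067], 0.51)]
carton_in top [([0.638, -0.28, 0.004], 0.86)]
carton_in scene [([0
[... 283 characters left out ...]
oods_floor scene [([0.578, 0.092, 0.12], 0.56)]
balance top [([0.551, -0.01, 0.117], 0.64), ([0.641, -0.283, 0.001], 0.61)]
balance scene [([0.572, -0.052, 0.122], 0.74), ([0.508, 0.362, 0.063], 0.32)]
tape_roll top [([0.779, -0.057, 0.044], 0.49), ([0.638, -0.283, 0.002], 0.15)]
tape_roll scene [([0.773, -0.059, 0.036], 0.86)]
marker top [([0.738, 0.181, 0.02], 0.69), ([0.635, -0.284, 0.003], 0.2)]
marker scene [([0.738, 0.178, 0.015], 0.6)]
1.5
[[ 0.028  0.997 -0.078  0.474]
 [-1.     0.028  0.005  0.005]
 [ 0.008  0.078  0.997  1.607]
 [ 0.     0.     0.     1.   ]]
[[ 0.655 -0.589  0.474  1.045]
 [ 0.756  0.508 -0.412 -0.405]
 [ 0.002  0.628  0.778  0.932]
 [ 0.     0.     0.     1.   ]]
```

View pics/top0.png

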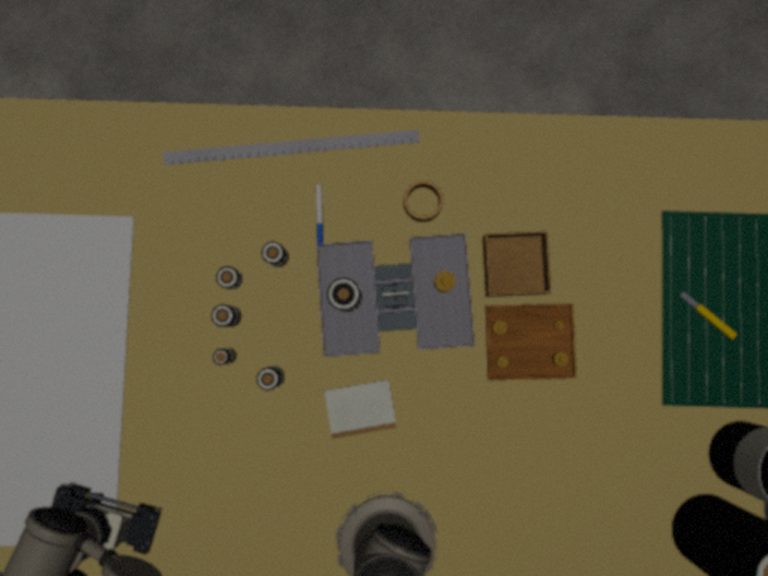

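View pics/scene0.png

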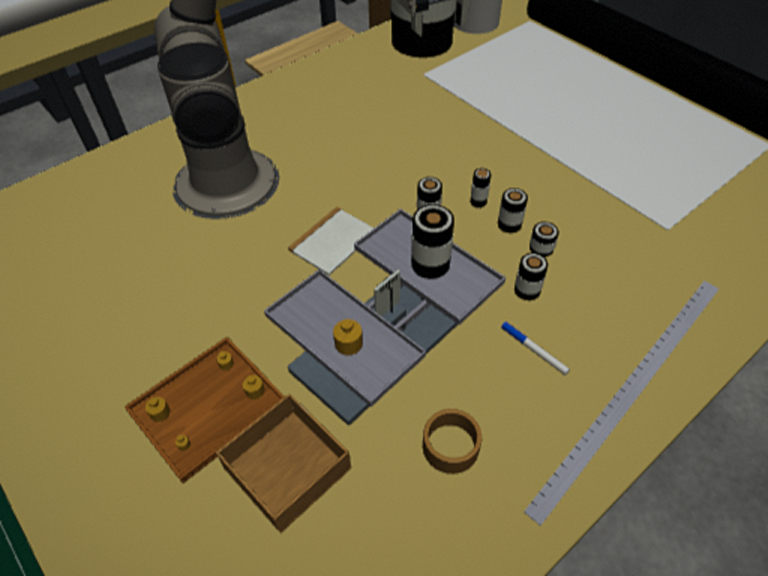

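The top view shows the big roll at (344,294) in the goods pan and the 500 g weight at (444,282). The tray weights are at (500,327), (560,325), (502,361) and (561,359), the carton is centred at (516,264). Five rolls stand on the left. In the scene view, (481,185) is thin and (544,238) is short. That leaves three batch rolls: (430,190), (512,210) and (532,275).

Run:
```python
from h import *
T={'big':(344,294,.23),'w500':(445,282,.165),'n':(268,378,.08),'m':(223,315,.08),'f':(273,252,.08),'thin':(221,356,.08),'short':(228,277,.05),'wA':(500,327,.035),'wB':(560,325,.025),'wC':(502,361,.03),'wD':(561,359,.035),
'goodsc':(349.5,298,.13),'weightc':(442,291,.13)}
S={'big':(433,213,.23),'n':(429,183,.08),'m':(514,195,.08),'f':(533,260,.08),'w500':(347,326,.174),'thin':(482,173,.08),'short':(544,229,.05),'wA':(253,380,.041),'wB':(181,437,.033),'wC':(224,355,.035),'wD':(156,401,.041)}
for k,v in T.items(): print(k,np.round(ray('top',(v[0]/1.5,v[1]/1.5),v[2]),3),end=' ')
print()
for k,v in S.items(): print(k,np.round(ray('scene',(v[0]/1.5,v[1]/1.5),v[2]),3),end=' ')
print()
# pan corners rim z .132, tray rim .018, carton .06 from top picture
for n,z,cs in [('goods',.132,[(319,247),(372,241),(380,353),(325,355)]),('wts',.132,[(411,238),(465,235),(473,345),(418,349)]),('tray',.018,[(485,306),(574,304),(576,377),(487,379)]),('carton',.06,[(483,234),(548,232),(550,294),(485,297)])]:
    P=[ray('top',(a/1.5,b/1.5),z)[:2] for a,b in cs]; print(n,np.round(P,3).tolist(),np.round(np.mean(P,0),3))
o=observe();print(o['contact_force'],o['torque'])
```

```text
big [0.545 0.097 0.23 ] w500 [ 0.58  -0.107  0.165] n [0.366 0.266 0.08 ] m [0.5  0.37 0.08] f [0.641 0.267 0.08 ] thin [0.411 0.37  0.08 ] short [0.586 0.37  0.05 ] wA [ 0.491 -0.243  0.035] wB [ 0.499 -0.381  0.025] wC [ 0.415 -0.25   0.03 ] wD [ 0.423 -0.381  0.035] goodsc [0.542 0.092 0.13 ] weightc [ 0.563 -0.104  0.13 ] 
big [0.536 0.111 0.23 ] n [0.359 0.274 0.08 ] m [0.495 0.378 0.08 ] f [0.635 0.276 0.08 ] w500 [ 0.587 -0.107  0.174] thin [0.407 0.377 0.08 ] short [0.58  0.377 0.05 ] wA [ 0.492 -0.237  0.041] wB [ 0.501 -0.375  0.033] wC [ 0.415 -0.247  0.035] wD [ 0.424 -0.375  0.041] 
goods [[0.649, 0.161], [0.665, 0.048], [0.428, 0.024], [0.421, 0.14]] [0.541 0.093]
wts [[0.674, -0.035], [0.684, -0.15], [0.451, -0.171], [0.439, -0.056]] [ 0.562 -0.103]
tray [[0.538, -0.211], [0.548, -0.414], [0.383, -0.42], [0.373, -0.218]] [ 0.461 -0.316]
carton [[0.698, -0.198], [0.706, -0.343], [0.567, -0.349], [0.556, -0.205]] [ 0.632 -0.274]
[-0.04641939 -0.81128965  0.34467166] [-0.03237285 -0.01396235  0.00214927]
```

Call:
step_arm:
  commands:
    - {"translation": [0, 0, -15], "roll": -0.114}
    - {"translation": [0, 0, -15], "roll": -0.114}
    - {"translation": [0, 0, -15], "roll": -0.114}
    - {"translation": [-24, -29, 0], "roll": 0}
    - {"translation": [-24, -29, 0], "roll": 0}
    - {"translation": [-24, -29, 0], "roll": 0}
    - {"translation": [-24, -29, 0], "roll": 0}
    - {"translation": [-24, -29, 0], "roll": 0}
    - {"translation": [-24, -29, 0], "roll": 0}
    - {"translation": [-24, -29, 0], "roll": 0}
    - {"translation": [-24, -29, 0], "roll": 0}
    - {"translation": [-24, -29, 0], "roll": 0}
    - {"translation": [-24, -29, 0], "roll": 0}
    - {"translation": [-24, -29, 0], "roll": 0}
    - {"translation": [-24, -29, 0], "roll": 0}
    - {"translation": [-24, -29, 0], "roll": 0}
  fingers: 1
  grip_force: 20

```text
time: 2.83
tool_pos: [0.4753, 0.1633, 0.2719]
tool_rot: [3.141, 0.0, -3.044]
contact_force: [0.3, 1.9, -0.4]
opening: 0.0919
grip_force: 0.0
```

```bash
cat >> h.py <<'E'
def go(x,y,z=None,yaw=None):
    "remaining shift in tool mm from the present pose"
    o=observe();p=np.array(o['tool_pos']);a=o['tool_rot'][2]
    d=np.array([x,y,p[2] if z is None else z])-p
    s=1000*np.array([d@[np.cos(a),np.sin(a),0],d@[np.sin(a),-np.cos(a),0],-d[2]])
    print('shift',np.round(s,1),'rows>=',np.ceil(np.linalg.norm(s)/41))
E
python3 - <<'E'
from h import *
st(); go(.541,.103,.205)
snap('wrist','w1.png')
for n in ['big_roll_center']:
    for c in('wrist','top'): print(n,c,[(np.round(d['at'],3).tolist(),round(d['confidence'],2)) for d in (search_frame(c,n) if c=='wrist' else [])])
print(proj('wrist',(.541,.103,.23)), np.round(get_calibration('wrist')['world_from_camera'],3))
E
```

```text
t 2.83 tcp [0.4753 0.1633 0.2719] rot [ 3.141  0.    -3.044] open 0.0919 q [ 0.18  0.27  1.5   0.    1.37 -1.49]
shift [-59.5 -66.4  66.9] rows>= 3.0
big_roll_center wrist [([0.531, 0.11, 0.221], 0.82), ([0.489, 0.048, 0.119], 0.23)]
big_roll_center top []
[177.81291022 277.90616348] [[-0.093 -0.964 -0.248  0.411]
 [ 0.996 -0.09  -0.022  0.156]
 [-0.001 -0.249  0.968  0.43 ]
 [ 0.     0.     0.     1.   ]]
```

View pics/w1.png

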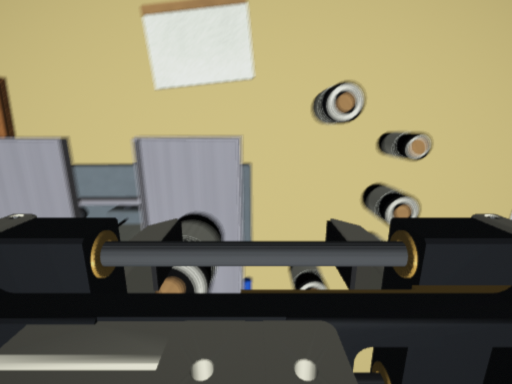

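Call:
step_arm:
  commands:
    - {"translation": [-20.5, -22, 0], "roll": 0}
    - {"translation": [-20.5, -22, 0], "roll": 0}
    - {"translation": [-20, -22, 0], "roll": 0}
    - {"translation": [0, 0, 0], "roll": 0}
    - {"translation": [0, 0, 25], "roll": 0}
    - {"translation": [0, 0, 26], "roll": 0}
    - {"translation": [0, 0, 26], "roll": 0}
    - {"translation": [0, 0, 0], "roll": 0}

```text
time: 3.6
tool_pos: [0.5379, 0.1059, 0.19]
tool_rot: [3.141, -0.01, -3.043]
contact_force: [-1.1, -0.1, -0.1]
opening: 0.0916
grip_force: 0.0
```

Call:
step_arm:
  commands:
    - {"translation": [0, 0, 0], "roll": 0}
    - {"translation": [0, 0, 0], "roll": 0}
    - {"translation": [0, 0, 0], "roll": 0}
    - {"translation": [0, 0, 0], "roll": 0}
    - {"translation": [0, 0, 0], "roll": 0}
    - {"translation": [0, 0, 0], "roll": 0}
  fingers: 0
  grip_force: 30

```text
time: 4.1
tool_pos: [0.5418, 0.105, 0.1956]
tool_rot: [-3.141, 0.002, -3.044]
contact_force: [0.8, -2.1, 0.1]
opening: 0.066
grip_force: 29.8
```

Call:
step_arm:
  commands:
    - {"translation": [0, 0, -15], "roll": 0}
    - {"translation": [0, 0, -30], "roll": 0}
    - {"translation": [0, 0, -35], "roll": 0}
    - {"translation": [-2, -14, 0], "roll": 0}
    - {"translation": [-3, -25, 0], "roll": 0}
    - {"translation": [-5, -35, 0], "roll": 0}
    - {"translation": [-5.5, -38, 0], "roll": 0}
    - {"translation": [-5.5, -38, 0], "roll": 0}
    - {"translation": [-5.5, -38, 0], "roll": 0}
    - {"translation": [-5.5, -38, 0], "roll": 0}
    - {"translation": [-5.5, -38, 0], "roll": 0}
    - {"translation": [-5.5, -38, 0], "roll": 0}
    - {"translation": [-5.5, -38, 0], "roll": 0}
    - {"translation": [-5, -27, 0], "roll": 0}
    - {"translation": [-3, -15, 0], "roll": 0}
    - {"translation": [0, 0, 0], "roll": 0}
    - {"translation": [0, 0, 0], "roll": 0}

```text
time: 5.52
tool_pos: [0.6346, -0.2698, 0.2728]
tool_rot: [3.139, -0.002, -3.045]
contact_force: [0.0, 0.5, -5.2]
opening: 0.0659
grip_force: 29.8
```

Run:
```python
from h import *
st(); go(.632,-.275,.083)
print(observe()['contact_force'],observe()['joint_efforts'])
snap('scene','s1.png')
```

```text
t 5.52 tcp [ 0.6346 -0.2698  0.2728] rot [ 3.139e+00 -2.000e-03 -3.045e+00] open 0.0659 q [-0.51  0.65  0.89  0.    1.6  -2.18]
shift [  3.   -5.  189.8] rows>= 5.0
[ 0.02912987  0.5163776  -5.18253612] [-1.78912237e+00 -6.30364752e+01 -2.91366631e+01 -3.07982918e-01
 -7.22655980e-02 -5.51130879e-02]
```

View pics/s1.png

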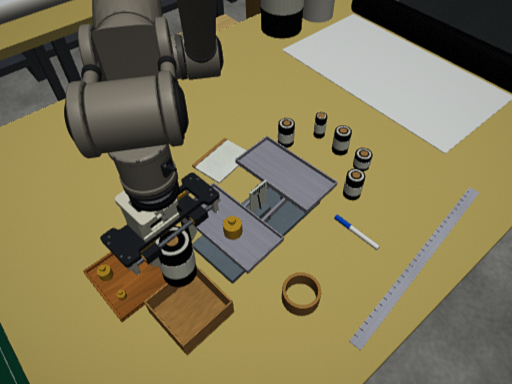

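Call:
step_arm:
  commands:
    - {"translation": [1, -2, 15], "roll": 0}
    - {"translation": [1, -2, 25], "roll": 0}
    - {"translation": [1, -1, 30], "roll": 0}
    - {"translation": [0, 0, 30], "roll": 0}
    - {"translation": [0, 0, 30], "roll": 0}
    - {"translation": [0, 0, 30], "roll": 0}
    - {"translation": [0, 0, 20], "roll": 0}
    - {"translation": [0, 0, 11], "roll": 0}
    - {"translation": [0, 0, 0], "roll": 0}
    - {"translation": [0, 0, 0], "roll": 0}

```text
time: 6.4
tool_pos: [0.6329, -0.2737, 0.0845]
tool_rot: [3.141, 0.001, -3.042]
contact_force: [0.1, 0.6, -3.1]
opening: 0.0654
grip_force: 30.0
```

Call:
step_arm:
  commands:
    - {"translation": [0, 0, 0], "roll": 0}
    - {"translation": [0, 0, 0], "roll": 0}
    - {"translation": [0, 0, 0], "roll": 0}
    - {"translation": [0, 0, -15], "roll": 0}
    - {"translation": [0, 0, -25], "roll": 0}
    - {"translation": [0, 0, -35], "roll": 0}
    - {"translation": [0, 0, -35], "roll": 0}
    - {"translation": [0, 0, -35], "roll": 0}
    - {"translation": [0, 0, 0], "roll": 0}
  fingers: 1

```text
time: 7.15
tool_pos: [0.6353, -0.2761, 0.239]
tool_rot: [-3.132, 0.013, -3.043]
contact_force: [0.0, -0.0, 0.9]
opening: 0.0918
grip_force: 0.0
```

Run:
```python
from h import *
st(); go(.58,-.107,.19)
for c in('top','scene'):
  for n in ['w500_center','big_roll_center','pan_weights_floor']:
    print(n,c,[(np.round(d['at'],3).tolist(),round(d['confidence'],2)) for d in search_frame(c,n)])
snap('wrist','w2.png')
```

```text
t 7.15 tcp [ 0.6353 -0.2761  0.239 ] rot [-3.132  0.013 -3.043] open 0.0918 q [-0.52  0.65  0.98  0.    1.5  -2.19]
shift [ 38.4 173.7  49. ] rows>= 5.0
w500_center top [([0.584, -0.105, 0.156], 0.69), ([0.426, -0.378, 0.036], 0.39)]
big_roll_center top [([0.542, 0.102, 0.231], 0.93)]
pan_weights_floor top [([0.557, -0.099, 0.122], 0.65)]
w500_center scene [([0.592, -0.111, 0.145], 0.74)]
big_roll_center scene [([0.663, -0.281, 0.284], 0.94)]
pan_weights_floor scene [([0.608, -0.09, 0.107], 0.92)]
```

View pics/w2.png

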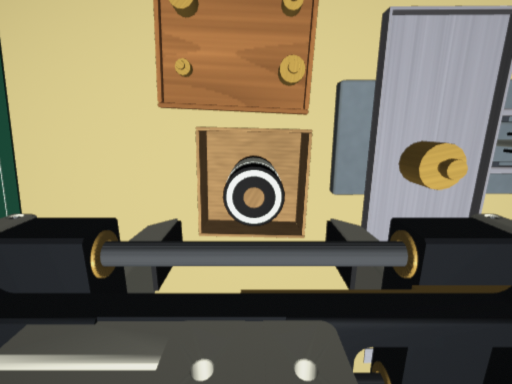

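Call:
step_arm:
  commands:
    - {"translation": [4, 15, 0], "roll": 0}
    - {"translation": [7, 32, 0], "roll": 0}
    - {"translation": [9, 40, 0], "roll": 0}
    - {"translation": [9, 40, 0], "roll": 0}
    - {"translation": [6, 32, 0], "roll": 0}
    - {"translation": [3, 15, 0], "roll": 0}
    - {"translation": [0, 0, 20], "roll": 0}
    - {"translation": [0, 0, 30], "roll": 0}
    - {"translation": [0, 0, 30], "roll": 0}
    - {"translation": [0, 0, 25], "roll": 0}
    - {"translation": [0, 0, 12], "roll": 0}
    - {"translation": [0, 0, 0], "roll": 0}
    - {"translation": [0, 0, 0], "roll": 0}

```text
time: 8.58
tool_pos: [0.5773, -0.1052, 0.1162]
tool_rot: [-3.14, 0.001, -3.044]
contact_force: [-15.5, 8.6, 36.5]
opening: 0.0918
grip_force: 16.1
```

Call:
step_arm:
  commands:
    - {"translation": [0, 0, 0], "roll": 0}
    - {"translation": [0, 0, 0], "roll": 0}
    - {"translation": [0, 0, 0], "roll": 0}
    - {"translation": [0, 0, 0], "roll": 0}
    - {"translation": [0, 0, 0], "roll": 0}
    - {"translation": [0, 0, 0], "roll": 0}
    - {"translation": [0, 0, 0], "roll": 0}
  fingers: 0
  grip_force: 40

```text
time: 9.17
tool_pos: [0.5775, -0.1053, 0.111]
tool_rot: [3.141, -0.001, -3.044]
contact_force: [-0.0, -0.1, 0.1]
opening: 0.0494
grip_force: 0.0
```

Call:
step_arm:
  commands:
    - {"translation": [0, 0, 0], "roll": 0}
    - {"translation": [0, 0, 0], "roll": 0}
    - {"translation": [0, 0, 0], "roll": 0}

```text
time: 9.42
tool_pos: [0.5775, -0.1052, 0.1112]
tool_rot: [3.141, -0.001, -3.043]
contact_force: [0.8, -0.7, -3.1]
opening: 0.0434
grip_force: 40.0
```

Run:
```python
from h import *
st();o=observe();print(o['contact_force'],o['grip_force'])
snap('scene','s2.png',(130,130,390,320),3)
for n in ['w500_center','big_roll_center']:
    print(n,[(np.round(d['at'],3).tolist(),round(d['confidence'],2)) for d in search_frame('scene',n)])
```

```text
t 9.42 tcp [ 0.5775 -0.1052  0.1112] rot [ 3.141e+00 -1.000e-03 -3.043e+00] open 0.0434 q [-0.31  0.56  1.5   0.    1.08 -1.98]
[ 0.83894432 -0.65105998 -3.0548217 ] 39.999327063560486
w500_center [([0.595, -0.11, 0.143], 0.78)]
big_roll_center [([0.658, -0.283, 0.115], 0.75)]
```

View pics/s2.png

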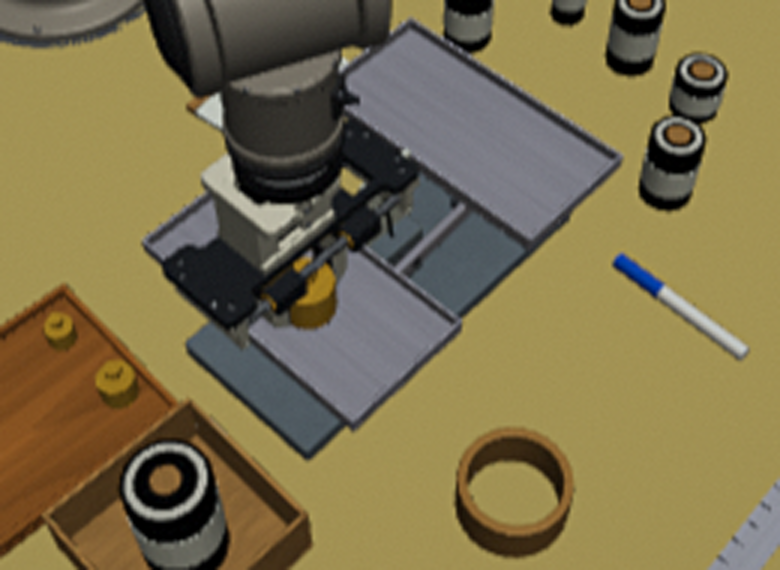

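Call:
step_arm:
  commands:
    - {"translation": [0, 0, -15], "roll": 0}
    - {"translation": [0, 0, -25], "roll": 0}
    - {"translation": [0, 0, -10], "roll": 0}
    - {"translation": [10, -14, 0], "roll": 0}
    - {"translation": [17, -24, 0], "roll": 0}
    - {"translation": [22, -31, 0], "roll": 0}
    - {"translation": [22, -31, 0], "roll": 0}
    - {"translation": [22, -31, 0], "roll": 0}
    - {"translation": [22, -31, 0], "roll": 0}
    - {"translation": [15, -22, 0], "roll": 0}
    - {"translation": [10, -14, 0], "roll": 0}
    - {"translation": [0, 0, 0], "roll": 0}
    - {"translation": [0, 0, 0], "roll": 0}
    - {"translation": [0, 0, 0], "roll": 0}

```text
time: 10.73
tool_pos: [0.4578, -0.3154, 0.1613]
tool_rot: [3.141, -0.0, -3.043]
contact_force: [0.1, 0.7, -4.5]
opening: 0.0435
grip_force: 40.0
```

Run:
```python
from h import *
st(); go(.457,-.316,.013)
read_camera('top');read_camera('scene')
for c in('top','scene'):
  for n in ['w500_center','w200a_center','w100_center','w50_center','weight_tray_in']:
    print(n,c,[(np.round(d['at'],3).tolist(),round(d['confidence'],2)) for d in search_frame(c,n)])
```

```text
t 10.73 tcp [ 0.4578 -0.3154  0.1613] rot [ 3.141 -0.    -3.043] open 0.0435 q [-0.74  0.46  1.53  0.    1.15 -2.41]
shift [  0.8  -0.5 148.3] rows>= 4.0
w500_center top []
w200a_center top []
w100_center top [([0.74, 0.18, 0.017], 0.49), ([0.631, -0.276, 0.002], 0.19)]
w50_center top [([0.778, -0.061, 0.046], 0.41)]
weight_tray_in top [([0.497, -0.284, 0.004], 0.81)]
w500_center scene [([0.477, -0.318, 0.194], 0.86), ([0.567, -0.102, 0.115], 0.44), ([0.65, -0.297, 0.023], 0.28)]
w200a_center scene [([0.432, -0.379, 0.035], 0.69)]
w100_center scene [([0.419, -0.248, 0.025], 0.59)]
w50_center scene [([0.374, 0.258, 0.061], 0.55)]
weight_tray_in scene [([0.462, -0.325, 0.006], 0.67)]
```

Call:
step_arm:
  commands:
    - {"translation": [0, 0, 15], "roll": 0}
    - {"translation": [0, 0, 30], "roll": 0}
    - {"translation": [0, 0, 35], "roll": 0}
    - {"translation": [0, 0, 33], "roll": 0}
    - {"translation": [0, 0, 20], "roll": 0}
    - {"translation": [0, 0, 10], "roll": 0}
    - {"translation": [0, 0, 4], "roll": 0}
    - {"translation": [0, 0, 0], "roll": 0}
    - {"translation": [0, 0, 0], "roll": 0}

```text
time: 12.08
tool_pos: [0.4586, -0.3168, 0.016]
tool_rot: [-3.14, 0.002, -3.043]
contact_force: [0.1, -0.8, -4.4]
opening: 0.0432
grip_force: 40.0
```

Call:
step_arm:
  commands:
    - {"translation": [0, 0, 0], "roll": 0}
    - {"translation": [0, 0, 0], "roll": 0}
    - {"translation": [0, 0, 0], "roll": 0}
    - {"translation": [0, 0, -20], "roll": 0}
    - {"translation": [0, 0, -35], "roll": 0}
    - {"translation": [0, 0, -41], "roll": 0}
    - {"translation": [0, 0, -41], "roll": 0}
    - {"translation": [0, 0, -41], "roll": 0}
    - {"translation": [0, 0, -35], "roll": 0}
    - {"translation": [0, 0, 0], "roll": 0}
  fingers: 0.68

```text
time: 12.92
tool_pos: [0.4604, -0.3184, 0.2369]
tool_rot: [-3.13, 0.011, -3.043]
contact_force: [-0.1, -0.5, -0.0]
opening: 0.0628
grip_force: 0.0
```

Run:
```python
from h import *
st(); go(.363,.27,.22); print(observe()['contact_force'])
read_camera('top');read_camera('scene')
for c in('top','scene'):
  for n in ['roll_a_center','w500_center','w200a_center','w100_center','w50_center']:
    print(n,c,[(np.round(d['at'],3).tolist(),round(d['confidence'],2)) for d in search_frame(c,n)])
```

```text
t 12.92 tcp [ 0.4604 -0.3184  0.2369] rot [-3.13   0.011 -3.043] open 0.0628 q [-0.74  0.39  1.42  0.    1.31 -2.41]
shift [ 39.1 595.1  16.9] rows>= 15.0
[-0.09184903 -0.53073156 -0.0141767 ]
roll_a_center top [([0.37, 0.266, 0.078], 0.63), ([0.416, 0.368, 0.082], 0.22)]
w500_center top [([0.551, -0.001, 0.121], 0.19), ([0.779, -0.058, 0.042], 0.19)]
w200a_center top [([0.586, 0.367, 0.051], 0.38)]
w100_center top [([0.503, 0.369, 0.078], 0.71), ([0.414, -0.25, 0.026], 0.57), ([0.63, -0.277, 0.004], 0.51)]
w50_center top [([0.414, 0.368, 0.08], 0.5), ([0.553, 0.0, 0.116], 0.48), ([0.493, -0.24, 0.031], 0.17)]
roll_a_center scene [([0.375, 0.257, 0.062], 0.78), ([0.418, 0.362, 0.052], 0.55)]
w500_center scene [([0.475, -0.321, 0.044], 0.72), ([0.566, -0.045, 0.121], 0.52)]
w200a_center scene [([0.432, -0.375, 0.036], 0.7), ([0.42, 0.364, 0.055], 0.62)]
w100_center scene [([0.418, -0.248, 0.028], 0.68)]
w50_center scene []
```

Call:
step_arm:
  commands:
    - {"translation": [0, 15, 0], "roll": 0}
    - {"translation": [2, 28, 0], "roll": 0}
    - {"translation": [2.5, 40, 0], "roll": 0}
    - {"translation": [2.5, 40, 0], "roll": 0}
    - {"translation": [2.5, 40, 0], "roll": 0}
    - {"translation": [2.5, 40, 0], "roll": 0}
    - {"translation": [2.5, 40, 0], "roll": 0}
    - {"translation": [2.5, 40, 0], "roll": 0}
    - {"translation": [2.5, 40, 0], "roll": 0}
    - {"translation": [2.5, 40, 0], "roll": 0}
    - {"translation": [2.5, 40, 0], "roll": 0}
    - {"translation": [2.5, 40, 0], "roll": 0}
    - {"translation": [2.5, 40, 0], "roll": 0}
    - {"translation": [2.5, 40, 0], "roll": 0}
    - {"translation": [2.5, 35, 0], "roll": 0}
    - {"translation": [2, 20, 0], "roll": 0}
    - {"translation": [0, 13, 0], "roll": 0}
    - {"translation": [0, 0, 0], "roll": 0}
    - {"translation": [0, 0, 0], "roll": 0}
  fingers: 1

```text
time: 15.1
tool_pos: [0.3632, 0.2687, 0.2275]
tool_rot: [-3.141, -0.0, -3.042]
contact_force: [-0.4, -1.0, -0.8]
opening: 0.0918
grip_force: 0.0
```

Run:
```python
from h import *
st(); go(.365,.268,.035); print(observe()['contact_force'])
snap('wrist','w3.png')
for n in ['roll_a_center','thin_roll_center','short_roll_center']:
    print(n,[(np.round(d['at'],3).tolist(),round(d['confidence'],2)) for d in search_frame('wrist',n)])
```

```text
t 15.1 tcp [0.3632 0.2687 0.2275] rot [-3.141 -0.    -3.042] open 0.0918 q [ 0.47  0.21  1.71 -0.    1.22 -1.2 ]
shift [ -1.7  -0.9 192.5] rows>= 5.0
[-0.42486126 -0.97419286 -0.77551437]
roll_a_center [([0.361, 0.268, 0.083], 0.58), ([0.419, 0.139, 0.123], 0.22)]
thin_roll_center [([0.397, 0.362, 0.053], 0.69)]
short_roll_center []
```

View pics/w3.png

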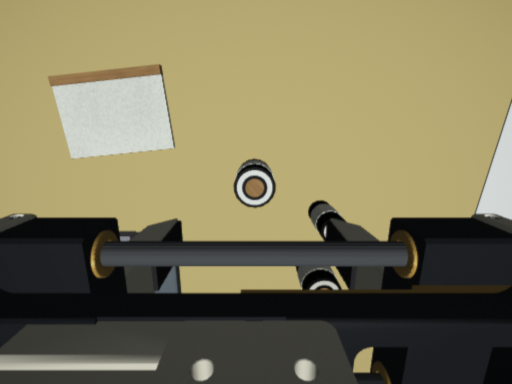

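Call:
step_arm:
  commands:
    - {"translation": [0, 0, 25], "roll": 0}
    - {"translation": [0, 0, 40], "roll": 0}
    - {"translation": [0, 0, 40], "roll": 0}
    - {"translation": [0, 0, 40], "roll": 0}
    - {"translation": [0, 0, 30], "roll": 0}
    - {"translation": [0, 0, 17], "roll": 0}
    - {"translation": [0, 0, 0], "roll": 0}
    - {"translation": [0, 0, 0], "roll": 0}

```text
time: 15.97
tool_pos: [0.3636, 0.2679, 0.0356]
tool_rot: [-3.141, -0.001, -3.045]
contact_force: [1.2, 0.3, -0.1]
opening: 0.092
grip_force: 0.0
```

Call:
step_arm:
  commands:
    - {"translation": [0, 0, 0], "roll": 0}
    - {"translation": [0, 0, 0], "roll": 0}
    - {"translation": [0, 0, 0], "roll": 0}
    - {"translation": [0, 0, 0], "roll": 0}
    - {"translation": [0, 0, 0], "roll": 0}
    - {"translation": [0, 0, 0], "roll": 0}
    - {"translation": [0, 0, 0], "roll": 0}
    - {"translation": [0, 0, 0], "roll": 0}
  fingers: 0
  grip_force: 20

```text
time: 16.63
tool_pos: [0.3636, 0.2687, 0.0359]
tool_rot: [3.141, 0.0, -3.043]
contact_force: [-0.1, 0.1, 2.4]
opening: 0.0495
grip_force: 20.0
```

Call:
step_arm:
  commands:
    - {"translation": [0, 0, -15], "roll": 0}
    - {"translation": [0, 0, -32], "roll": 0}
    - {"translation": [0, 0, -40], "roll": 0}
    - {"translation": [0, 0, -40], "roll": 0}
    - {"translation": [0, 0, -33], "roll": 0}
    - {"translation": [-8, -17, 0], "roll": 0}
    - {"translation": [-14, -30, 0], "roll": 0}
    - {"translation": [-16, -36, 0], "roll": 0}
    - {"translation": [-16, -36, 0], "roll": 0}
    - {"translation": [-16, -36, 0], "roll": 0}
    - {"translation": [-12, -24, 0], "roll": 0}
    - {"translation": [-7, -14, 0], "roll": 0}
    - {"translation": [0, 0, 0], "roll": 0}
    - {"translation": [0, 0, 0], "roll": 0}
    - {"translation": [0, 0, 0], "roll": 0}

```text
time: 17.88
tool_pos: [0.4703, 0.0858, 0.1955]
tool_rot: [3.141, -0.001, -3.043]
contact_force: [-0.7, -0.4, -0.5]
opening: 0.0498
grip_force: 20.0
```

Call:
step_arm:
  commands:
    - {"translation": [0, 0, 10], "roll": 0}
    - {"translation": [0, 0, 16], "roll": 0}
    - {"translation": [0, 0, 8], "roll": 0}
    - {"translation": [0, 0, 3], "roll": 0}
    - {"translation": [0, 0, 0], "roll": 0}
    - {"translation": [0, 0, 0], "roll": 0}

```text
time: 18.38
tool_pos: [0.471, 0.0857, 0.1591]
tool_rot: [3.142, 0.0, -3.043]
contact_force: [-0.3, -0.3, -1.1]
opening: 0.0496
grip_force: 20.0
```

Call:
step_arm:
  commands:
    - {"translation": [0, 0, 0], "roll": 0}
    - {"translation": [0, 0, 0], "roll": 0}
    - {"translation": [0, 0, 0], "roll": 0}
    - {"translation": [0, 0, -15], "roll": 0}
    - {"translation": [0, 0, -30], "roll": 0}
    - {"translation": [0, 0, -35], "roll": 0}
    - {"translation": [-3, 16, 0], "roll": 0}
    - {"translation": [-6, 30, 0], "roll": 0}
    - {"translation": [-8, 40, 0], "roll": 0}
    - {"translation": [-8, 40, 0], "roll": 0}
    - {"translation": [-8, 40, 0], "roll": 0}
    - {"translation": [-8, 40, 0], "roll": 0}
    - {"translation": [-7, 37, 0], "roll": 0}
    - {"translation": [-4, 25, 0], "roll": 0}
    - {"translation": [-2, 14, 0], "roll": 0}
    - {"translation": [0, 0, 0], "roll": 0}
    - {"translation": [0, 0, 0], "roll": 0}
  fingers: 1

```text
time: 19.8
tool_pos: [0.4968, 0.3715, 0.2385]
tool_rot: [-3.141, -0.0, -3.042]
contact_force: [-0.4, 0.5, -0.2]
opening: 0.0917
grip_force: 0.0
```

Run:
```python
from h import *
st(); go(.497,.372,.035); print(observe()['contact_force'])
snap('wrist','w4.png');read_camera('scene')
for c in ('wrist','scene'):
  for n in ['roll_a_center','thin_roll_center','short_roll_center']:
    print(n,[(np.round(d['at'],3).tolist(),round(d['confidence'],2)) for d in search_frame(c,n)])
```

```text
t 19.8 tcp [0.4968 0.3715 0.2385] rot [-3.141 -0.    -3.042] open 0.0917 q [ 0.52  0.51  1.22 -0.    1.41 -1.15]
shift [-2.000e-01  5.000e-01  2.035e+02] rows>= 5.0
[-0.39682567  0.53686771 -0.20795974]
roll_a_center [([0.473, 0.108, 0.116], 0.69)]
thin_roll_center [([0.409, 0.369, 0.08], 0.83), ([0.495, 0.131, 0.115], 0.23)]
short_roll_center [([0.567, 0.371, 0.051], 0.84)]
roll_a_center [([0.486, 0.074, 0.174], 0.66)]
thin_roll_center [([0.42, 0.365, 0.056], 0.66)]
short_roll_center [([0.592, 0.364, 0.047], 0.75)]
```

View pics/w4.png

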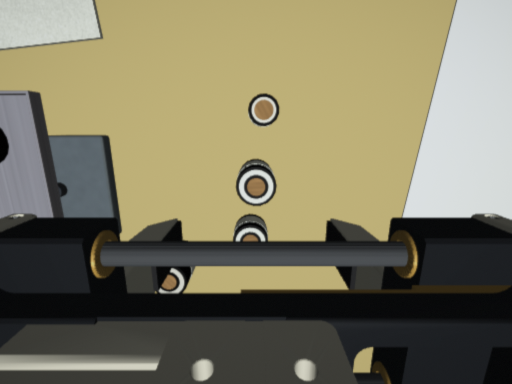

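Call:
step_arm:
  commands:
    - {"translation": [0, 0, 25], "roll": 0}
    - {"translation": [0, 0, 40], "roll": 0}
    - {"translation": [0, 0, 40], "roll": 0}
    - {"translation": [0, 0, 40], "roll": 0}
    - {"translation": [0, 0, 38], "roll": 0}
    - {"translation": [0, 0, 20], "roll": 0}
    - {"translation": [0, 0, 0], "roll": 0}
    - {"translation": [0, 0, 0], "roll": 0}

```text
time: 20.87
tool_pos: [0.4969, 0.3708, 0.0353]
tool_rot: [-3.141, -0.002, -3.044]
contact_force: [0.4, 0.0, 0.1]
opening: 0.0916
grip_force: 0.0
```

Call:
step_arm:
  commands:
    - {"translation": [0, 0, 0], "roll": 0}
    - {"translation": [0, 0, 0], "roll": 0}
    - {"translation": [0, 0, 0], "roll": 0}
    - {"translation": [0, 0, 0], "roll": 0}
    - {"translation": [0, 0, 0], "roll": 0}
    - {"translation": [0, 0, 0], "roll": 0}
    - {"translation": [0, 0, 0], "roll": 0}
    - {"translation": [0, 0, 0], "roll": 0}
  fingers: 0
  grip_force: 20

```text
time: 21.53
tool_pos: [0.4972, 0.3714, 0.0361]
tool_rot: [3.141, 0.001, -3.043]
contact_force: [-0.6, -0.0, 2.2]
opening: 0.0497
grip_force: 20.0
```

Call:
step_arm:
  commands:
    - {"translation": [0, 0, -15], "roll": 0}
    - {"translation": [0, 0, -35], "roll": 0}
    - {"translation": [0, 0, -40], "roll": 0}
    - {"translation": [0, 0, -40], "roll": 0}
    - {"translation": [0, 0, -40], "roll": 0}
    - {"translation": [-1, -17, 0], "roll": 0}
    - {"translation": [-2, -30, 0], "roll": 0}
    - {"translation": [-2, -40, 0], "roll": 0}
    - {"translation": [-3, -40, 0], "roll": 0}
    - {"translation": [-3, -40, 0], "roll": 0}
    - {"translation": [-2, -40, 0], "roll": 0}
    - {"translation": [-2, -36, 0], "roll": 0}
    - {"translation": [-1, -24, 0], "roll": 0}
    - {"translation": [0, -14, 0], "roll": 0}
    - {"translation": [0, 0, 10], "roll": 0}
    - {"translation": [0, 0, 20], "roll": 0}
    - {"translation": [0, 0, 20], "roll": 0}
    - {"translation": [0, 0, 10], "roll": 0}
    - {"translation": [0, 0, 0], "roll": 0}
    - {"translation": [0, 0, 0], "roll": 0}

```text
time: 23.2
tool_pos: [0.5402, 0.0938, 0.1452]
tool_rot: [3.141, -0.001, -3.043]
contact_force: [-0.8, 0.0, -0.4]
opening: 0.0499
grip_force: 20.0
```

Run:
```python
from h import *
st(); go(.638,.27,.22); print(observe()['contact_force'])
```

```text
t 23.2 tcp [0.5402 0.0938 0.1452] rot [ 3.141e+00 -1.000e-03 -3.043e+00] open 0.0499 q [ 0.03  0.46  1.58  0.    1.1  -1.64]
shift [-114.8  165.7  -74.8] rows>= 6.0
[-0.77968107  0.00260549 -0.3848639 ]
```

Call:
step_arm:
  commands:
    - {"translation": [0, 0, 0], "roll": 0}
    - {"translation": [0, 0, 0], "roll": 0}
    - {"translation": [0, 0, 0], "roll": 0}
    - {"translation": [0, 0, -15], "roll": 0}
    - {"translation": [0, 0, -35], "roll": 0}
    - {"translation": [0, 0, -40], "roll": 0}
    - {"translation": [-8, 12, 0], "roll": 0}
    - {"translation": [-16, 24, 0], "roll": 0}
    - {"translation": [-22, 32, 0], "roll": 0}
    - {"translation": [-22, 32, 0], "roll": 0}
    - {"translation": [-22, 32, 0], "roll": 0}
    - {"translation": [-15, 20, 0], "roll": 0}
    - {"translation": [-10, 14, 0], "roll": 0}
    - {"translation": [0, 0, 0], "roll": 0}
    - {"translation": [0, 0, 0], "roll": 0}
  fingers: 1

```text
time: 24.45
tool_pos: [0.6386, 0.2702, 0.2352]
tool_rot: [-3.141, -0.0, -3.042]
contact_force: [0.6, -0.3, 0.9]
opening: 0.0921
grip_force: 0.0
```

Run:
```python
from h import *
st(); go(.638,.27,.035); print(observe()['contact_force'])
im=read_camera('wrist');read_camera('scene')
for c in ('wrist','scene'):
  for n in ['roll_a_center']:
    print(n,[(np.round(d['at'],3).tolist(),round(d['confidence'],2)) for d in search_frame(c,n)])
# orange core of the roll near the expected pixel (256,186)
hsv=cv2.cvtColor(im,cv2.COLOR_RGB2HSV);c=hsv[150:215,190:330]
m=((c[...,0]>5)&(c[...,0]<18)&(c[...,1]>90)).astype(np.uint8)
n,l,s,ce=cv2.connectedComponentsWithStats(m)
print([(s[i,4],np.round(ce[i]+[190,150],1)) for i in range(1,n) if s[i,4]>40])
```

```text
t 24.45 tcp [0.6386 0.2702 0.2352] rot [-3.141 -0.    -3.042] open 0.0921 q [ 0.29  0.67  0.96 -0.    1.52 -1.38]
shift [ 6.000e-01 -1.000e-01  2.002e+02] rows>= 5.0
[ 0.57070503 -0.31989929  0.90712533]
roll_a_center [([0.494, 0.097, 0.136], 0.72)]
roll_a_center [([0.486, 0.075, 0.173], 0.78)]
[(np.int32(276), array([253.7, 186.6]))]
```

Core at (254,187), the same spot as the other two, so the roll is centred.

Call:
step_arm:
  commands:
    - {"translation": [0, 0, 25], "roll": 0}
    - {"translation": [0, 0, 40], "roll": 0}
    - {"translation": [0, 0, 40], "roll": 0}
    - {"translation": [0, 0, 40], "roll": 0}
    - {"translation": [0, 0, 35], "roll": 0}
    - {"translation": [0, 0, 20], "roll": 0}
    - {"translation": [0, 0, 0], "roll": 0}
    - {"translation": [0, 0, 0], "roll": 0}

```text
time: 25.32
tool_pos: [0.6384, 0.2687, 0.0356]
tool_rot: [-3.141, -0.001, -3.044]
contact_force: [0.2, 0.6, 1.0]
opening: 0.0914
grip_force: 0.0
```

Call:
step_arm:
  commands:
    - {"translation": [0, 0, 0], "roll": 0}
    - {"translation": [0, 0, 0], "roll": 0}
    - {"translation": [0, 0, 0], "roll": 0}
    - {"translation": [0, 0, 0], "roll": 0}
    - {"translation": [0, 0, 0], "roll": 0}
    - {"translation": [0, 0, 0], "roll": 0}
    - {"translation": [0, 0, 0], "roll": 0}
    - {"translation": [0, 0, 0], "roll": 0}
  fingers: 0
  grip_force: 20

```text
time: 25.98
tool_pos: [0.6388, 0.2697, 0.036]
tool_rot: [3.141, 0.0, -3.043]
contact_force: [-0.4, 1.6, 1.6]
opening: 0.0495
grip_force: 20.0
```

Call:
step_arm:
  commands:
    - {"translation": [0, 0, -15], "roll": 0}
    - {"translation": [0, 0, -35], "roll": 0}
    - {"translation": [0, 0, -40], "roll": 0}
    - {"translation": [0, 0, -40], "roll": 0}
    - {"translation": [0, 0, -40], "roll": 0}
    - {"translation": [4, -15, 0], "roll": 0}
    - {"translation": [8, -28, 0], "roll": 0}
    - {"translation": [10, -38, 0], "roll": 0}
    - {"translation": [10, -38, 0], "roll": 0}
    - {"translation": [8, -30, 0], "roll": 0}
    - {"translation": [4.5, -16, 0], "roll": 0}
    - {"translation": [0, 0, 0], "roll": 0}
    - {"translation": [0, 0, 10], "roll": 0}
    - {"translation": [0, 0, 20], "roll": 0}
    - {"translation": [0, 0, 20], "roll": 0}
    - {"translation": [0, 0, 11], "roll": 0}
    - {"translation": [0, 0, 0], "roll": 0}
    - {"translation": [0, 0, 0], "roll": 0}

```text
time: 27.48
tool_pos: [0.6104, 0.1021, 0.1438]
tool_rot: [3.141, -0.001, -3.042]
contact_force: [-0.5, 0.6, -0.6]
opening: 0.0497
grip_force: 20.0
```

Call:
step_arm:
  commands:
    - {"translation": [0, 0, 0], "roll": 0}
    - {"translation": [0, 0, 0], "roll": 0}
    - {"translation": [0, 0, 0], "roll": 0}
    - {"translation": [0, 0, -15], "roll": 0}
    - {"translation": [0, 0, -35], "roll": 0}
    - {"translation": [0, 0, -41], "roll": 0}
    - {"translation": [10, -20, -10], "roll": 0}
    - {"translation": [13, -38, 0], "roll": 0}
    - {"translation": [13, -38, 0], "roll": 0}
    - {"translation": [13, -38, 0], "roll": 0}
    - {"translation": [13, -38, 0], "roll": 0}
    - {"translation": [13, -38, 0], "roll": 0}
    - {"translation": [10, -20, 0], "roll": 0}
    - {"translation": [0, 0, 0], "roll": 0}
    - {"translation": [0, 0, 0], "roll": 0}
  fingers: 1

```text
time: 28.73
tool_pos: [0.5483, -0.1374, 0.2461]
tool_rot: [3.142, 0.001, -3.046]
contact_force: [0.2, 1.0, 0.6]
opening: 0.092
grip_force: 0.0
```

Run:
```python
from h import *
st()
snap('top','t3.png',(190,130,400,270),3.8);read_camera('wrist');read_camera('scene')
for c in ('wrist','scene','top'):
  for n in ['roll_a_center','w200a_center','w100_center','w50_center','w500_center']:
    print(c,n,[(np.round(d['at'],3).tolist(),round(d['confidence'],2)) for d in search_frame(c,n)])
```

```text
t 28.73 tcp [ 0.5483 -0.1374  0.2461] rot [ 3.142e+00  1.000e-03 -3.046e+00] open 0.092 q [-0.38  0.4   1.38  0.    1.36 -2.05]
wrist roll_a_center [([0.474, 0.064, 0.158], 0.9)]
wrist w200a_center [([0.427, -0.372, 0.034], 0.96)]
wrist w100_center [([0.422, -0.246, 0.027], 0.91), ([0.599, -0.265, 0.017], 0.43), ([0.476, 0.064, 0.16], 0.2)]
wrist w50_center [([0.498, -0.373, 0.023], 0.48)]
wrist w500_center [([0.465, -0.311, 0.04], 0.9), ([0.598, -0.268, 0.015], 0.74)]
scene roll_a_center [([0.485, 0.078, 0.17], 0.64), ([0.775, -0.058, 0.034], 0.55), ([0.583, 0.074, 0.107], 0.5)]
scene w200a_center [([0.43, -0.377, 0.039], 0.78), ([0.486, 0.079, 0.17], 0.6)]
scene w100_center [([0.42, -0.249, 0.025], 0.42)]
scene w50_center [([0.774, -0.061, 0.037], 0.49), ([0.504, -0.375, 0.027], 0.43)]
scene w500_center [([0.473, -0.318, 0.044], 0.76), ([0.659, -0.282, 0.115], 0.63)]
top roll_a_center [([0.476, 0.082, 0.183], 0.55), ([0.61, 0.1, 0.186], 0.26)]
top w200a_center [([0.428, -0.377, 0.037], 0.46)]
top w100_center []
top w50_center []
top w500_center [([0.466, -0.315, 0.045], 0.53), ([0.459, -0.344, 0.006], 0.3)]
```

View pics/t3.png

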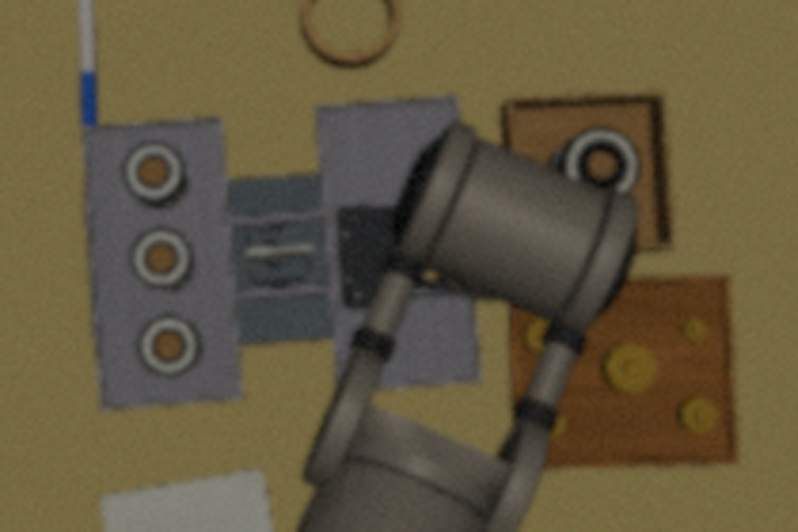

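The top view shows all three rolls standing in the goods pan at (155,172), (161,258) and (168,346), with the big roll in the carton. The tray holds the 500 at (630,368) and a 200 at (699,413). Next I load the weights.

Call:
step_arm:
  commands:
    - {"translation": [11, -17, 0], "roll": 0}
    - {"translation": [19, -30, 0], "roll": 0}
    - {"translation": [22, -34, 0], "roll": 0}
    - {"translation": [22, -34, 0], "roll": 0}
    - {"translation": [22, -34, 0], "roll": 0}
    - {"translation": [22, -34, 0], "roll": 0}
    - {"translation": [17.5, -27, 40], "roll": 0}
    - {"translation": [10.5, -16, 40], "roll": 0}
    - {"translation": [0, 0, 30], "roll": 0}
    - {"translation": [0, 0, 0], "roll": 0}
    - {"translation": [0, 0, 0], "roll": 0}
  fingers: 0.6

```text
time: 30.55
tool_pos: [0.4282, -0.3686, 0.1449]
tool_rot: [3.139, -0.002, -3.044]
contact_force: [0.4, -0.2, 0.0]
opening: 0.0552
grip_force: 0.0
```

Run:
```python
from h import *
st(); go(.425,-.377,.021)
snap('wrist','w5.png')
read_camera('scene')
for c in ('wrist','scene'):
  for n in ['w200a_center','w100_center','w50_center','w500_center']:
    print(c,n,[(np.round(d['at'],3).tolist(),round(d['confidence'],2)) for d in search_frame(c,n)])
print(proj('wrist',(.425,-.377,.047)))
```

```text
t 30.55 tcp [ 0.4282 -0.3686  0.1449] rot [ 3.139e+00 -2.000e-03 -3.044e+00] open 0.0552 q [-0.85  0.49  1.53  0.    1.13 -2.52]
shift [  4.   -8.  123.9] rows>= 4.0
wrist w200a_center [([0.417, -0.379, 0.036], 0.69)]
wrist w100_center [([0.417, -0.251, 0.028], 0.75)]
wrist w50_center []
wrist w500_center [([0.45, -0.325, 0.041], 0.75)]
scene w200a_center [([0.434, -0.377, 0.035], 0.64)]
scene w100_center [([0.42, -0.251, 0.028], 0.41), ([0.575, -0.074, 0.134], 0.33)]
scene w50_center [([0.418, -0.251, 0.025], 0.31)]
scene w500_center [([0.472, -0.32, 0.043], 0.89), ([0.432, -0.381, 0.037], 0.69), ([0.581, 0.074, 0.109], 0.4)]
[245.77426275 189.9294158 ]
```

View pics/w5.png

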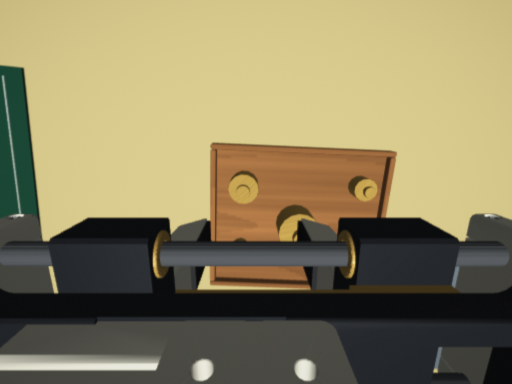

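Call:
step_arm:
  commands:
    - {"translation": [2, -6, 15], "roll": 0}
    - {"translation": [2, -5, 30], "roll": 0}
    - {"translation": [0, 0, 35], "roll": 0}
    - {"translation": [0, 0, 24], "roll": 0}
    - {"translation": [0, 0, 12], "roll": 0}
    - {"translation": [0, 0, 8], "roll": 0}
    - {"translation": [0, 0, 0], "roll": 0}
    - {"translation": [0, 0, 0], "roll": 0}

```text
time: 31.72
tool_pos: [0.4261, -0.3807, 0.0221]
tool_rot: [-3.141, 0.0, -3.043]
contact_force: [0.4, 0.0, -0.2]
opening: 0.055
grip_force: 0.0
```

Call:
step_arm:
  commands:
    - {"translation": [0, 0, 0], "roll": 0}
    - {"translation": [0, 0, 0], "roll": 0}
    - {"translation": [0, 0, 0], "roll": 0}
    - {"translation": [0, 0, 0], "roll": 0}
    - {"translation": [0, 0, 0], "roll": 0}
    - {"translation": [0, 0, 0], "roll": 0}
  fingers: 0
  grip_force: 20

```text
time: 32.22
tool_pos: [0.4261, -0.3804, 0.0223]
tool_rot: [-3.141, 0.001, -3.043]
contact_force: [-0.0, 1.1, 6.2]
opening: 0.0309
grip_force: 20.0
```

Call:
step_arm:
  commands:
    - {"translation": [0, 0, -15], "roll": 0}
    - {"translation": [0, 0, -35], "roll": 0}
    - {"translation": [0, 0, -40], "roll": 0}
    - {"translation": [0, 0, -40], "roll": 0}
    - {"translation": [0, 0, -40], "roll": 0}
    - {"translation": [0, 0, -20], "roll": 0}
    - {"translation": [-9, 16, 0], "roll": 0}
    - {"translation": [-16, 28, 0], "roll": 0}
    - {"translation": [-19, 35, 0], "roll": 0}
    - {"translation": [-19, 35, 0], "roll": 0}
    - {"translation": [-19, 35, 0], "roll": 0}
    - {"translation": [-19, 35, 0], "roll": 0}
    - {"translation": [-19, 35, 0], "roll": 0}
    - {"translation": [-14, 28, 0], "roll": 0}
    - {"translation": [-8.5, 15.5, 0], "roll": 0}
    - {"translation": [0, 0, 0], "roll": 0}
    - {"translation": [0, 0, 0], "roll": 0}

```text
time: 33.63
tool_pos: [0.5418, -0.1044, 0.2112]
tool_rot: [3.142, -0.001, -3.041]
contact_force: [-0.0, -0.5, -2.1]
opening: 0.0312
grip_force: 20.0
```

Call:
step_arm:
  commands:
    - {"translation": [0, 0, 15], "roll": 0}
    - {"translation": [0, 0, 25], "roll": 0}
    - {"translation": [0, 0, 15], "roll": 0}
    - {"translation": [0, 0, 6], "roll": 0}
    - {"translation": [0, 0, 0], "roll": 0}
    - {"translation": [0, 0, 0], "roll": 0}

```text
time: 34.13
tool_pos: [0.542, -0.1062, 0.1511]
tool_rot: [-3.141, 0.0, -3.045]
contact_force: [0.0, -0.1, -1.7]
opening: 0.0312
grip_force: 20.0
```

Run:
```python
from h import *
st();print(observe()['contact_force']); read_camera('scene')
for c in ('scene',):
  for n in ['w200a_center','w100_center','w50_center','w500_center','pan_weights_floor']:
    print(c,n,[(np.round(d['at'],3).tolist(),round(d['confidence'],2)) for d in search_frame(c,n)])
```

```text
t 34.13 tcp [ 0.542  -0.1062  0.1511] rot [-3.141  0.    -3.045] open 0.0312 q [-0.33  0.46  1.56 -0.    1.12 -2.  ]
[ 0.03669522 -0.13720332 -1.70444729]
scene w200a_center [([0.74, 0.177, 0.015], 0.52)]
scene w100_center [([0.422, -0.249, 0.023], 0.66)]
scene w50_center [([0.504, -0.376, 0.024], 0.58)]
scene w500_center [([0.471, -0.32, 0.043], 0.69), ([0.556, 0.084, 0.172], 0.43)]
scene pan_weights_floor [([0.615, -0.097, 0.131], 0.65)]
```

Call:
step_arm:
  commands:
    - {"translation": [0, 0, 2], "roll": 0}
    - {"translation": [0, 0, 1], "roll": 0}
    - {"translation": [0, 0, 0], "roll": 0}
    - {"translation": [0, 0, 0], "roll": 0}

```text
time: 34.77
tool_pos: [0.5423, -0.1054, 0.1479]
tool_rot: [-3.141, 0.001, -3.043]
contact_force: [0.8, -1.1, 1.1]
opening: 0.0309
grip_force: 20.0
```

Call:
step_arm:
  commands:
    - {"translation": [0, 0, 0], "roll": 0}
    - {"translation": [0, 0, 0], "roll": 0}
    - {"translation": [0, 0, 0], "roll": 0}
    - {"translation": [0, 0, -15], "roll": 0}
    - {"translation": [0, 0, -30], "roll": 0}
    - {"translation": [0, 0, -15], "roll": 0}
    - {"translation": [14, -13, 0], "roll": 0}
    - {"translation": [24, -22, 0], "roll": 0}
    - {"translation": [28, -27, 0], "roll": 0}
    - {"translation": [28, -27, 0], "roll": 0}
    - {"translation": [23, -22, 0], "roll": 0}
    - {"translation": [14, -13, 0], "roll": 0}
    - {"translation": [7.5, -6, 0], "roll": 0}
    - {"translation": [0, 0, 25], "roll": 0}
    - {"translation": [0, 0, 35], "roll": 0}
    - {"translation": [0, 0, 20], "roll": 0}
    - {"translation": [0, 0, 0], "roll": 0}
    - {"translation": [0, 0, 0], "roll": 0}
  fingers: 0.6

```text
time: 36.27
tool_pos: [0.4169, -0.2475, 0.1273]
tool_rot: [3.14, -0.001, -3.043]
contact_force: [0.4, -0.1, 0.5]
opening: 0.0548
grip_force: 0.0
```

Run:
```python
from h import *
st(); go(.417,-.2485,.020)
im=read_camera('wrist')
for n in ['w100_center','w200a_center','pan_goods_floor','pan_weights_floor']:
    print(n,[(np.round(d['at'],3).tolist(),round(d['confidence'],2)) for d in search_frame('wrist',n)])
snap('scene','s3.png',(180,120,360,260),4.3)
print(proj('wrist',(.417,-.2485,.039)))
cv2.imwrite('pics/w6.png',im[:,:,::-1])
```

```text
t 36.27 tcp [ 0.4169 -0.2475  0.1273] rot [ 3.140e+00 -1.000e-03 -3.043e+00] open 0.0548 q [-0.69  0.38  1.77  0.    0.99 -2.36]
shift [ -0.   -1.1 107.3] rows>= 3.0
w100_center [([0.418, -0.249, 0.027], 0.69), ([0.494, -0.108, 0.031], 0.56)]
w200a_center []
pan_goods_floor []
pan_weights_floor [([0.493, -0.108, 0.134], 0.68)]
[253.41941914 196.38406822]
```

View pics/s3.png

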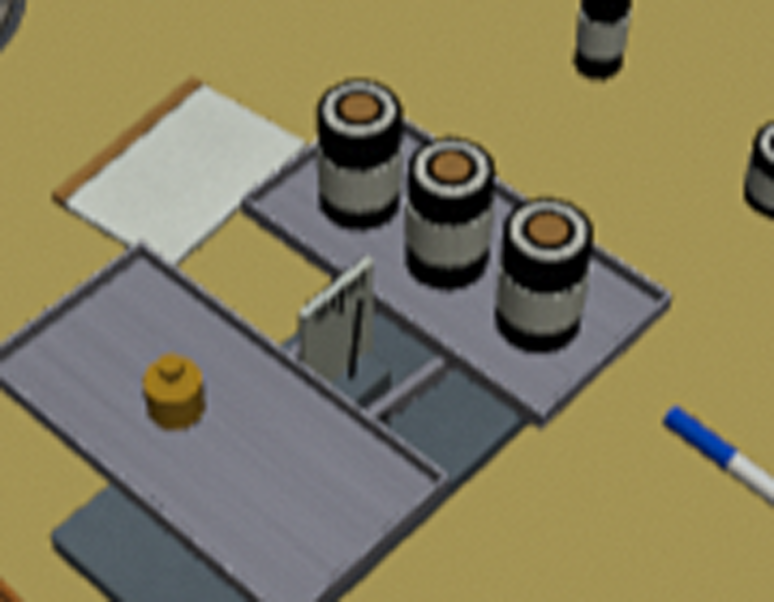

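The 200 stands in the weights pan at (173,392). The goods side is still down, with the needle right of the centre mark, so I add the 100.

Call:
step_arm:
  commands:
    - {"translation": [0, -1, 20], "roll": 0}
    - {"translation": [0, 0, 35], "roll": 0}
    - {"translation": [0, 0, 30], "roll": 0}
    - {"translation": [0, 0, 15], "roll": 0}
    - {"translation": [0, 0, 7], "roll": 0}
    - {"translation": [0, 0, 0], "roll": 0}
    - {"translation": [0, 0, 0], "roll": 0}

```text
time: 37.15
tool_pos: [0.4175, -0.2496, 0.0214]
tool_rot: [-3.141, 0.001, -3.043]
contact_force: [0.1, 0.6, 0.5]
opening: 0.055
grip_force: 0.0
```

Call:
step_arm:
  commands:
    - {"translation": [0, 0, 0], "roll": 0}
    - {"translation": [0, 0, 0], "roll": 0}
    - {"translation": [0, 0, 0], "roll": 0}
    - {"translation": [0, 0, 0], "roll": 0}
    - {"translation": [0, 0, 0], "roll": 0}
    - {"translation": [0, 0, 0], "roll": 0}
    - {"translation": [0, 0, 0], "roll": 0}
  fingers: 0
  grip_force: 20

```text
time: 37.73
tool_pos: [0.4171, -0.2492, 0.021]
tool_rot: [-3.141, 0.0, -3.043]
contact_force: [-0.5, 1.6, 4.4]
opening: 0.0236
grip_force: 20.0
```

Call:
step_arm:
  commands:
    - {"translation": [0, 0, -15], "roll": 0}
    - {"translation": [0, 0, -35], "roll": 0}
    - {"translation": [0, 0, -40], "roll": 0}
    - {"translation": [0, 0, -40], "roll": 0}
    - {"translation": [0, 0, -40], "roll": 0}
    - {"translation": [0, 0, -20], "roll": 0}
    - {"translation": [-14, 11, 0], "roll": 0}
    - {"translation": [-26, 19, 0], "roll": 0}
    - {"translation": [-32, 23, 0], "roll": 0}
    - {"translation": [-32, 23, 0], "roll": 0}
    - {"translation": [-32, 23, 0], "roll": 0}
    - {"translation": [-26, 20, 0], "roll": 0}
    - {"translation": [-16.5, 12, 0], "roll": 0}
    - {"translation": [0, 0, 15], "roll": 0}
    - {"translation": [0, 0, 25], "roll": 0}
    - {"translation": [0, 0, 15], "roll": 0}
    - {"translation": [0, 0, 9], "roll": 0}
    - {"translation": [0, 0, 0], "roll": 0}
    - {"translation": [0, 0, 0], "roll": 0}

```text
time: 39.32
tool_pos: [0.5817, -0.1014, 0.1466]
tool_rot: [3.141, -0.001, -3.044]
contact_force: [0.5, 0.5, -1.5]
opening: 0.0238
grip_force: 20.0
```

Call:
step_arm:
  commands:
    - {"translation": [0, 0, 1], "roll": 0}
    - {"translation": [0, 0, 0], "roll": 0}
    - {"translation": [0, 0, 0], "roll": 0}

```text
time: 39.57
tool_pos: [0.5822, -0.1015, 0.1466]
tool_rot: [-3.141, 0.002, -3.044]
contact_force: [0.8, 0.5, -0.8]
opening: 0.0236
grip_force: 20.0
```

Call:
step_arm:
  commands:
    - {"translation": [0, 0, 0], "roll": 0}
    - {"translation": [0, 0, 0], "roll": 0}
    - {"translation": [0, 0, 0], "roll": 0}
    - {"translation": [0, 0, -15], "roll": 0}
    - {"translation": [0, 0, -30], "roll": 0}
    - {"translation": [0, 0, -15], "roll": 0}
    - {"translation": [12, -14, 0], "roll": 0}
    - {"translation": [20, -24, 0], "roll": 0}
    - {"translation": [24, -32, 0], "roll": 0}
    - {"translation": [24, -32, 0], "roll": 0}
    - {"translation": [16, -18, 0], "roll": 0}
    - {"translation": [8, -10, 0], "roll": 0}
    - {"translation": [0, 0, 20], "roll": 0}
    - {"translation": [0, 0, 35], "roll": 0}
    - {"translation": [0, 0, 25], "roll": 0}
    - {"translation": [0, 0, 0], "roll": 0}
    - {"translation": [0, 0, 0], "roll": 0}
    - {"translation": [0, 0, 0], "roll": 0}
    - {"translation": [0, 0, 0], "roll": 0}
    - {"translation": [0, 0, 0], "roll": 0}
  fingers: 0.6

```text
time: 41.23
tool_pos: [0.492, -0.2412, 0.1274]
tool_rot: [-3.14, 0.003, -3.043]
contact_force: [0.4, -0.4, 0.9]
opening: 0.0551
grip_force: 0.0
```

Run:
```python
from h import *
st(); go(.491,-.241,.021)
im=read_camera('wrist');cv2.imwrite('pics/w7.png',im[:,:,::-1])
for n in ['w100_center','w200a_center','w50_center','pan_weights_floor']:
    print(n,[(np.round(d['at'],3).tolist(),round(d['confidence'],2)) for d in search_frame('wrist',n)])
snap('scene','s4.png',(180,150,320,270),5)
for n in ['w200a_center','pan_goods_floor','pan_weights_floor']:
    print(n,[(np.round(d['at'],3).tolist(),round(d['confidence'],2)) for d in search_frame('scene',n)])
```

```text
t 41.23 tcp [ 0.492  -0.2412  0.1274] rot [-3.140e+00  3.000e-03 -3.043e+00] open 0.0551 q [-0.6   0.48  1.6   0.    1.06 -2.27]
shift [  1.    0.3 106.4] rows>= 3.0
w100_center [([0.566, -0.238, 0.054], 0.36)]
w200a_center []
w50_center [([0.496, -0.373, 0.022], 0.74)]
pan_weights_floor [([0.459, -0.122, 0.121], 0.87)]
w200a_center [([0.549, -0.108, 0.15], 0.57)]
pan_goods_floor [([0.581, 0.074, 0.12], 0.87), ([0.737, 0.175, 0.016], 0.7), ([0.647, -0.292, 0.018], 0.62)]
pan_weights_floor []
```

View pics/s4.png

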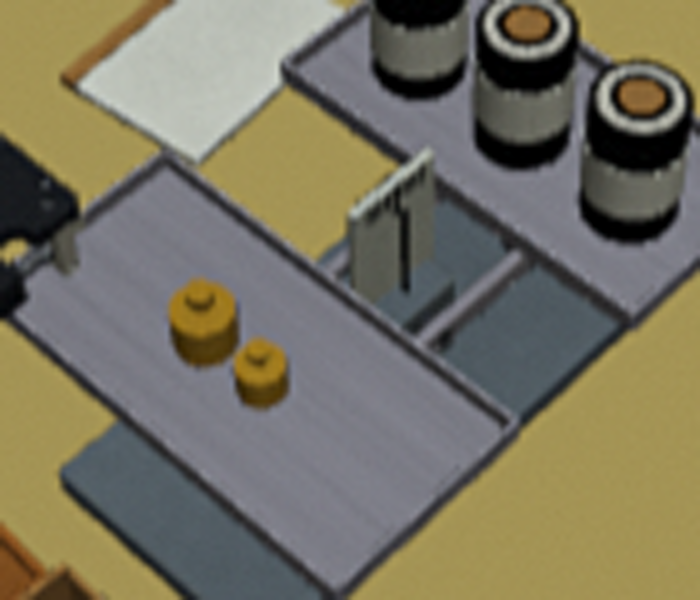

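The weights pan now holds the 200 at (203,320) and the 100 at (261,373). The needle, with its tip near (402,205), is close to upright. I'll measure the tilt by comparing the pan corners with the level start picture.

```bash
cat > beam.py <<'E'
from h import *
def up(im): return cv2.cvtColor(cv2.resize(im,None,fx=1.5,fy=1.5,interpolation=cv2.INTER_CUBIC),cv2.COLOR_BGR2GRAY)
A=cv2.cvtColor(cv2.imread('pics/scene0.png'),cv2.COLOR_BGR2GRAY)
def beam(n=3):
    C=np.mean([read_camera('scene') for _ in range(n)],0).astype(np.uint8)[:,:,::-1]
    C=up(C)
    for nm,p in [('goods far R',(.665,.048,.132)),('goods far L',(.649,.161,.132)),('wts far L',(.674,-.035,.132)),('wts far R',(.684,-.15,.132)),('base',(.62,-.01,.0)),('tape',(.775,-.058,.03)),('carton',(.7,-.2,.06))]:
        u=proj('scene',p)*1.5;dv=(proj('scene',np.array(p)+[0,0,.005])*1.5-u)[1]/5
        x,y=u.round().astype(int);r=13;R=24
        t=A[y-r:y+r+1,x-r:x+r+1];s=C[y-R:y+R+1,x-R:x+R+1]
        m=cv2.matchTemplate(s,t,cv2.TM_CCOEFF_NORMED);_,v,_,l=cv2.minMaxLoc(m)
        try:
            c=m[l[1]-1:l[1]+2,l[0]];sub=(c[0]-c[2])/(2*(c[0]-2*c[1]+c[2]))
        except Exception: sub=0
        d=l[1]+sub-(R-r)
        print(nm,'dv %.2f dz %.1f mm score %.2f'%(d,d/dv,v), 'dx',l[0]-(R-r))
    print('t',observe()['time'])
beam()
E
python3 beam.py
```

```text
goods far R dv -0.07 dz 0.2 mm score 1.00 dx 0
goods far L dv -0.14 dz 0.4 mm score 0.99 dx 0
wts far L dv 0.09 dz -0.2 mm score 0.99 dx 0
wts far R dv 0.08 dz -0.2 mm score 1.00 dx 0
base dv 1.05 dz -3.4 mm score 1.00 dx -1
tape dv -0.08 dz 0.3 mm score 1.00 dx 0
carton dv 0.01 dz -0.0 mm score 1.00 dx 0
t 41.8333
```

Call:
step_arm:
  commands:
    - {"translation": [0, 0, -30], "roll": 0}
    - {"translation": [0, 0, -40], "roll": 0}
    - {"translation": [0, 0, -40], "roll": 0}
    - {"translation": [30, -20, 0], "roll": 0}
    - {"translation": [30, -20, 0], "roll": 0}
    - {"translation": [20, -10, 0], "roll": 0}
    - {"translation": [0, 0, 0], "roll": 0}
    - {"translation": [0, 0, 0], "roll": 0}
    - {"translation": [0, 0, 0], "roll": 0}
    - {"translation": [0, 0, 0], "roll": 0}
    - {"translation": [0, 0, 0], "roll": 0}
    - {"translation": [0, 0, 0], "roll": 0}

```text
time: 42.83
tool_pos: [0.4169, -0.2979, 0.2354]
tool_rot: [3.141, -0.0, -3.042]
contact_force: [-0.2, -0.9, -0.4]
opening: 0.0552
grip_force: 0.0
```

```bash
python3 beam.py
python3 - <<'E'
from h import *
st(); snap('scene','s5.png',(70,100,400,340),2.4)
E
```

```text
goods far R dv -0.06 dz 0.2 mm score 1.00 dx 0
goods far L dv -0.14 dz 0.4 mm score 0.99 dx 0
wts far L dv 0.08 dz -0.2 mm score 0.99 dx 0
wts far R dv 0.08 dz -0.2 mm score 1.00 dx 0
base dv 1.05 dz -3.4 mm score 1.00 dx -1
tape dv -0.08 dz 0.3 mm score 1.00 dx 0
carton dv 0.01 dz -0.0 mm score 1.00 dx 0
t 42.9833
t 42.98 tcp [ 0.4166 -0.2981  0.2355] rot [ 3.141 -0.    -3.043] open 0.0552 q [-0.77  0.31  1.54  0.    1.29 -2.44]
```

View pics/s5.png

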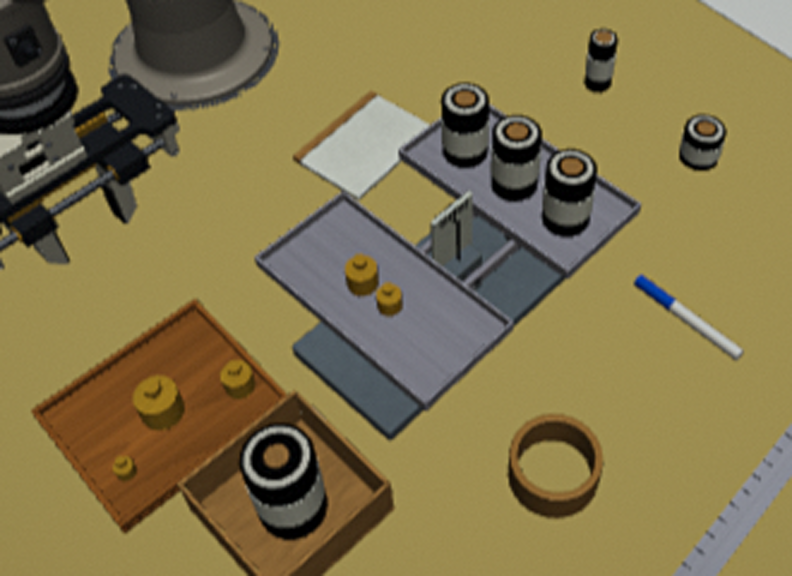

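The picture shows three rolls standing in the goods pan and the 200 and 100 in the weights pan, at (361,275) and (389,298). The 500, 200 and 50 are in the tray at (158,402), (237,378) and (123,467). The big roll stands upright in the carton, the look-alikes haven't moved, and the beam is level.

```bash
python3 -c "
from h import *
print(hand_in())"
```

```text
the job is handed in; nothing more can be done
None
```

The job is handed in: all three batch rolls are on the goods pan against 300 g (200 + 100), and the beam reads level to about 0.003 rad; the big roll stands in the carton and the 500, second 200 and 50 are in the weight tray.

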